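# Fasten the blue stock case

### The arm

A 6-joint arm with a two-finger parallel gripper is mounted at the origin on the work surface. World frame = base frame: x ahead of the robot, y to its left, z up, the work surface at z = 0. Lengths are in m, angles in rad, forces in N, time in s.
With the tool pointing down it reaches from about 0.35 to 0.925 m from the base axis. Payload 6.4 kg.
Tool frame: the origin (TCP) lies midway between the tips of the shut fingers; the grasp point (between the pads) lies 19 mm behind it (robot.pinch_z is the distance from the TCP to the grasp point, in m); z points along the fingers, y is the line along which they close (so a half turn about z gives the same grasp; the last joint's range is limited). The gripper opens to 85 mm and grips with 20 to 120 N. Pads are 22 mm wide; open, the fingers measure 114 mm over their backs; the gripper's body (76 mm by 85 mm) begins 54 mm behind the grasp point. The pads swing forward as they close: fully open they stand 13 mm farther back than shut.
Start: joints at [-1.372, 0.245, 1.558, -0, 1.339, -0.174], TCP at [0.237, -0.605, 0.231] pointing down, gripper open.
Joint ranges: [-3.13, 3.13], [-1.02, 2.26], [0.13, 2.54], [-0.95, 4.09], [0.21, 2.88], [-2.74, 2.74]. Speed limits (rad/s): [2.57, 2.57, 3.14, 3.14, 3.14, 3.14].

### API

Orientations are given as a unit quaternion [w, x, y, z].
In Python, from station import robot gives the robot as it stands. The module is installed in compiled form; this text tells all that it offers.
- The arm moves only by the tool step_arm, never from a script. Its argument "rows" is a list of rows, each a list of 7 numbers: the shift along the tool's x, y, z each as a share of 0.2 m, from -1 to 1, then the turn, a rotation vector about the tool's x, y, z each as a share of 45 degrees, from -1 to 1, then the gripper command: -1 is shut, 1 is fully open, values between are in proportion. A call has 1 to 12 rows; each row is the pose to reach, as a shift and turn from the pose commanded when the call began, along the tool's axes at that moment; what a row does not reach only later rows make up. A row lasts 1/8 s, in which the tool goes at most 62.5 mm and 10.7 degrees, less where a joint would pass 70% of its speed; a pose out of reach is approached as far as the arm can. A call with a number of a shift or a turn outside -1 to 1 is refused whole. A call with a gripper value outside its range is refused whole. The fingers move at their own pace and stop on an object; "newtons" is the grip in N (left out, the last holds). Time passes only in rows, so rows that repeat a pose let the fingers close. It gives the time, the measured TCP pose, the force, the opening and the grip force at its end, in the units of the state.
- robot.observe(): the state, without advancing time (a new reading comes with each control period).
- robot.grab_frame(name): name is "scene" or "top" or "wrist"; returns the picture (420x560x3 uint8, blue, green, red); there is no depth.
- robot.get_calibration(name): a dict with "fov_y" (degrees; the focal length in pixels is half the picture's height over the tangent of half this angle, whatever the lens; pixels are square), "cx", "cy" (the principal point, pixels), "k1" (the pictures are not rectified: a ray, as slopes to the right and down, at radius r is drawn at 1 + k1 r^2 times it, then the intrinsics apply), "rvec" (rotation vector, rad) and "tvec" (3), from world to camera coordinates, as OpenCV has them; the wrist camera has in their place "T_tool_cam" (4x4, takes a point from camera to tool coordinates, whose origin is the TCP and whose axes are the flange's). Camera axes: x right, y down, z forward; pixel columns grow to the right and rows downward; lengths in m; the calibration is good to about 2 mm. A picture is of the moment at which its call begins: read the wrist's pose just before it. get_calibration takes no time and is no camera call.
- robot.job_done(): hands the job in; it is judged then, once.
The state is a dict: "clock": time; "joints": joint angles; "qd": joint speeds; "joint_efforts": joint torques, N m; "ee_pos": TCP position; "ee_rot": TCP orientation; "ft_force": force on the tool from outside, world axes, zero at the start; "wrist_torque": the same for the moment, N m; "finger_gap": finger opening in m; "finger_force": force on a finger pad.
Only numpy, scipy, OpenCV 4.12 (cv2) and the standard library are available. Lean on these libraries where they do the work, as an engineer would, in place of code of your own. Each camera call takes 0.05 s, during which the arm holds its last target. There are 200 camera calls.

### The job

The blue lidded stock case is packed: fasten its lid by swinging its open steel hasp over the catch until the hasp lies flat. Leave the hasp of the grey case standing open as it is.

Things in the scene. Friction and masses are not known exactly. Their poses are not given: they have to be found in the camera images.
- blue_hasp (a joint): Angle (rad) of the blue case's hasp: steel strap 44 mm wide, 6 thick, 95 long from hinge pin to yellow rolled end (10 mm round). 0 = flat over the catch (a stop), 1.57 = upright; starts leaning back at 1.7 to 2.3. Stiff hinge: stays where left, takes about 1 N at its end. The strap's slot drops over the catch, which then stands 11 mm above it; from 55 to 85 mm out it is plain, free to press on.
- blue_hinge (a point): Middle of the hasp's hinge pin on the blue case, 116 mm above the bench, 6 mm above the case's flat top. Axes: x from the case's labelled front to its back, y along the pin, z up. The strap at angle q runs from here along (-cos q, 0, sin q). The case, 240 x 180 x 110 mm, spans x -180 to +60 mm and y -90 to +90 mm from here and is too heavy to budge.
- grey_tip (a point): Middle of the end of the hasp on the grey case, a case of the same shape and size as the blue one; its hasp also stands open (1.7 to 2.3 rad) and is to stay so. This point is 95 mm from the grey case's hinge pin; its own x axis runs along the strap from the end towards the pin.
- blue_catch (a point): Foot of the catch of the blue case, on the lid's top face, 43 mm in front of the hinge pin: a brass wire loop standing 20 mm high, 17 mm along the case's x and 5 mm along its y (same axes as the hinge). Beyond the two cases stand a cardboard carton, 100 x 130 x 80 mm, and a blue open bin, 160 x 120 x 75 mm.

How it is judged:
At the end, for the whole second after the job is handed in: The blue case's hasp lies over its catch within 0.2 rad (11 degrees) of flat and at rest; the end of the grey case's hasp is within 20 mm of where it started (value of joint blue_hasp below 0.2 rad and velocity of joint blue_hasp between -0.1 and 0.1 rad/s and distance of grey_tip from where it was at the start of the episode below 0.02 m); the robot touches nothing.
It fails at once if the grey case's hasp is swung (its end moves more than 20 mm) (distance of grey_tip from where it was at the start of the episode above 0.02 m).
It also fails if it takes over 35 s, if anything falls off the work surface, if the arm or the gripper's body presses on something with over 40 N, if the wrist force passes 120 N, or if a joint passes its speed limit or range.

## Working session

There is one attempt and no reset: what is moved stays moved. The work goes in short steps, Python scripts to look and compute and a tool call to move; the robot and the scene stay as the last step left them, time stands still between calls to the robot, and variables do not carry over. Pictures are saved under pics/ and viewed, at most 10 in all, crops included, and the job is handed in when it is done.

Besides the shell and the picture viewer there is one more tool, called as name(argument=value, ...) on one line, values as JSON. step_arm: Moves the arm, as the interface text tells. Its arguments: {"type":"object","properties":{"rows":{"type":"array"},"newtons":{"type":"number"}},"required":["rows"]}

```bash
mkdir -p pics
cat > h.py <<'E'
import numpy as np,cv2
from station import robot
from scipy.spatial.transform import Rotation as R
def cam(name,s=None):
    c=robot.get_calibration(name); f=210/np.tan(np.radians(c["fov_y"])/2)
    if "rvec" in c:
        Rw=cv2.Rodrigues(np.array(c["rvec"],float))[0]; t=np.array(c["tvec"],float)
    else:
        q=s["ee_rot"]; T=np.eye(4);T[:3,:3]=R.from_quat([q[1],q[2],q[3],q[0]]).as_matrix();T[:3,3]=s["ee_pos"]
        W=np.linalg.inv(T@np.array(c["T_tool_cam"])); Rw=W[:3,:3];t=W[:3,3]
    K=np.array([[f,0,c["cx"]],[0,f,c["cy"]],[0,0,1]]); D=np.array([c["k1"],0,0,0.])
    return K,D,Rw,t
def at_z(C,uv,z):
    K,D,Rw,t=C; p=cv2.undistortPoints(np.array([[uv]],float),K,D)[0,0]
    o=-Rw.T@t; d=Rw.T@np.array([p[0],p[1],1]); return o+d*(z-o[2])/d[2]
def proj(C,P):
    K,D,Rw,t=C; return cv2.projectPoints(np.array(P,float).reshape(-1,3),cv2.Rodrigues(Rw)[0],t,K,D)[0][:,0]
E
python3 - <<'E'
from h import *
for n in("scene","top"):cv2.imwrite(f"pics/{n}0.png",robot.grab_frame(n))
s=robot.observe();print(s["ee_pos"],s["ee_rot"],s["clock"])
for n in("scene","top"):
    K,D,Rw,t=cam(n);print(n,-Rw.T@t,Rw[2],K[0,0])
print(robot.get_calibration("wrist"))
E
```

```text
[ 0.23665904 -0.60484803  0.23030372] [-8.66503934e-04  9.82681338e-01  1.85301474e-01 -9.21440050e-07] 0.1
scene [1.11958877 0.03109522 0.54445271] [-0.83331855 -0.04566066 -0.55090408] 458.92401478410073
top [0.45566807 0.00855849 0.84111238] [ 0.0681198  -0.01429279 -0.99757476] 416.75570268733867
{'fov_y': 62.264890405732906, 'cx': 275.93018433465534, 'cy': 209.91723083315605, 'k1': -0.08077917145293699, 'T_tool_cam': array([[-9.16905786e-05, -9.57715611e-01, -2.87716526e-01,
         7.17240121e-02],
       [ 9.99999939e-01, -1.84616362e-04,  2.95844664e-04,
         1.79497421e-04],
       [-3.36452232e-04, -2.87716481e-01,  9.57715570e-01,
        -1.42298249e-01],
       [ 0.00000000e+00,  0.00000000e+00,  0.00000000e+00,
         1.00000000e+00]])}
```

View pics/scene0.png

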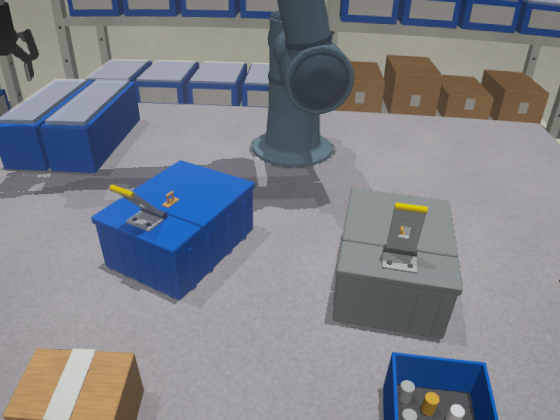

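View pics/top0.png

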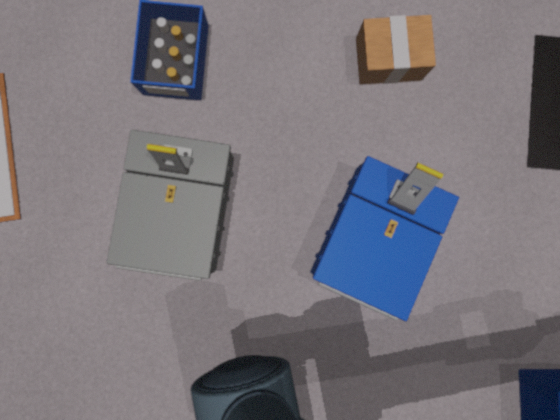

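The top view shows the blue case with its corners near (369,158), (458,198), (408,319) and (316,279). The catch is at (391,229) and the yellow end at (429,172). The grey case is to the left, with its hasp at (163,149).

Run:
```python
from h import *
C=cam("top");S=cam("scene")
P=[at_z(C,uv,.11) for uv in [(369,158),(458,198),(408,318),(316,279),(391,229)]]
for p in P:print(p.round(4))
print([np.linalg.norm(P[i]-P[(i+1)%4]).round(3) for i in range(4)])
print("scene catch",at_z(S,(170,203),.11).round(4),"grey",at_z(C,(170,194),.11))
# joint fit: box corners + catch in both views + yellow ends
from scipy.optimize import least_squares
def pts(v):
    x,y,th,q=v;ex=np.array([np.cos(th),np.sin(th),0]);ey=np.array([-np.sin(th),np.cos(th),0]);h=np.array([x,y,.116]);z=np.array([0,0,1])
    L=lambda a,b,c:h+a*ex+b*ey+c*z
    tip=lambda b:L(-.095*np.cos(q),b,.095*np.sin(q))
    return L,tip
top={"bl":(369,158),"br":(458,198),"fr":(408,318),"fl":(316,279)}
def res(v):
    L,tip=pts(v)
    t=[L(.06,.09,-.006),L(.06,-.09,-.006),L(-.043,0,-.006),tip(.022),tip(-.022)]
    r=proj(C,t)-np.array([(369,158),(458,198),(391,230),(418,167),(441,176)])
    s=[L(.06,-.09,-.006),L(-.18,.09,-.006),L(-.18,-.09,-.006),tip(.022),tip(-.022),L(-.043,0,-.006)]
    r2=proj(S,s)-np.array([(99,212),(255,180),(182,166),(133,195),(111,188),(170,204)])
    return np.concatenate([r.ravel(),r2.ravel()])
f=least_squares(res,[.6,-.25,-.4,2.],loss="soft_l1",f_scale=2);print(f.x.round(4));print(f.fun.reshape(-1,2).round(1))
```

```text
[ 0.5895 -0.1599  0.11  ]
[ 0.5179 -0.3162  0.11  ]
[ 0.3096 -0.2224  0.11  ]
[ 0.377  -0.0637  0.11  ]
[ 0.4635 -0.1964  0.11  ]
[np.float64(0.172), np.float64(0.228), np.float64(0.172), np.float64(0.233)]
scene catch [ 0.4664 -0.1954  0.11  ] grey [0.52590342 0.19139649 0.11      ]
[ 0.4986 -0.2116 -0.4306  2.297 ]
[[-2.8 -0.7]
 [ 1.3  1.3]
 [-1.5  1.2]
 [-1.3 -2.7]
 [ 1.2 -0.2]
 [-7.5  2.7]
 [ 1.3  0.4]
 [-0.8 -8. ]
 [-1.2 -0.6]
 [-0.3 -1.3]
 [ 2.  -3. ]]
```

Two-view fit: the hinge is at about (0.50, -0.21), the case's x axis has a yaw of -0.43, and the hasp is at q≈2.2. The catch agrees to within about 4 mm. I'll go behind the hasp with the fingers shut and line the tool's x axis up with the case's x.

```bash
cat >> h.py <<'E'
TH=-.4306;H=np.array([.501,-.2125,.116]);EX=np.array([np.cos(TH),np.sin(TH),0]);EY=np.array([-np.sin(TH),np.cos(TH),0])
def mv(*cxyz):
    s=robot.observe();q=s["ee_rot"];M=R.from_quat([q[1],q[2],q[3],q[0]])
    G=R.from_matrix(np.c_[EX,-EY,[0,0,-1]])
    r=(M.inv()*G).as_rotvec()/(np.pi/4)
    d0=s["ee_pos"]-H;print("now case",(d0@EX).round(4),(d0@EY).round(4),s["ee_pos"][2].round(4),"F",np.round(s["ft_force"],1),"t",s["clock"])
    for a,b,z in cxyz:
        p=H+a*EX+b*EY;p[2]=z
        print((a,b,z),(M.inv().apply(p-s["ee_pos"])/.2).round(3),r.round(3))
E
python3 -c "
from h import *
mv((.13,0,.23),(.13,0,.165))"
```

```text
now case -0.0764 -0.4669 0.2303 F [ 0.2  0.2 -0.2] t 0.1
(0.13, 0, 0.23) [ 2.397 -0.878  0.004] [-0.002  0.     1.023]
(0.13, 0, 0.165) [ 2.397 -0.877  0.329] [-0.002  0.     1.023]
```

step_arm(rows=[[1,-0.37,0,0,0,0,-1],[1,-0.37,0,0,0,0,-1],[1,-0.37,0,0,0,0,-1],[1,-0.37,0,0,0,0,-1],[1,-0.37,0,0,0,0,-1]])

```text
clock: 0.72
ee_pos: [0.3972, -0.4621, 0.2308]
ee_rot: [-0.0, 0.982, 0.187, -0.0]
ft_force: [-0.6, -0.4, -0.2]
finger_gap: 0.0003
finger_force: 0.0
```

step_arm(rows=[[1,-0.37,0,0,0,0,-1],[1,-0.37,0,0,0,0,-1],[1,-0.37,0,0,0,0,-1],[1,-0.37,0,0,0,0,-1],[1,-0.37,0,0,0,0,-1]])

```text
clock: 1.35
ee_pos: [0.5557, -0.3216, 0.2308]
ee_rot: [-0.0, 0.983, 0.186, -0.0]
ft_force: [-0.7, 0.0, -0.3]
finger_gap: -0.0003
finger_force: 0.0
```

```bash
python3 -c "
from h import *
mv((.13,0,.23),(.13,0,.165))"
```

```text
now case 0.0952 -0.0763 0.2308 F [-0.7  0.  -0.3] t 1.35
(0.13, 0, 0.23) [ 0.396 -0.139  0.004] [-0.000e+00  1.000e-03  1.025e+00]
(0.13, 0, 0.165) [ 0.396 -0.139  0.329] [-0.000e+00  1.000e-03  1.025e+00]
```

step_arm(rows=[[0.4,-0.14,0,0,0,1,-1],[0.4,-0.14,0,0,0,1,-1],[0.4,-0.14,0,0,0,1,-1],[0.4,-0.14,0,0,0,1,-1],[0.4,-0.14,0,0,0,1,-1],[0.4,-0.14,0,0,0,1,-1],[0.4,-0.14,0,0,0,1,-1]])

```text
clock: 2.22
ee_pos: [0.619, -0.2678, 0.2312]
ee_rot: [0.0, 0.979, -0.205, -0.0]
ft_force: [0.6, 0.7, 0.2]
finger_gap: 0.0001
finger_force: 0.0
```

```bash
python3 -c "
from h import *
mv((.13,0,.165),(-.05,0,.165))
s=robot.observe();C=cam('wrist',s);im=robot.grab_frame('wrist')
q=2.2
L=lambda a,b,z:H+a*EX+b*EY+[0,0,z]
P=[L(0,-.022,0),L(0,.022,0),L(-.095*np.cos(q),-.022,.095*np.sin(q)),L(-.095*np.cos(q),.022,.095*np.sin(q)),L(-.043,0,-.006),L(-.043,0,.014),L(.06,.09,-.006),L(.06,-.09,-.006)]
for p in proj(C,P):cv2.circle(im,tuple(int(round(v)) for v in p),3,(0,0,255),1)
cv2.imwrite('pics/w1.png',im)"
```

```text
now case 0.1303 -0.001 0.2312 F [0.6 0.7 0.2] t 2.225
(0.13, 0, 0.165) [-0.001 -0.005  0.331] [0.    0.    0.022]
(-0.05, 0, 0.165) [-0.901 -0.021  0.331] [0.    0.    0.022]
```

View pics/w1.png

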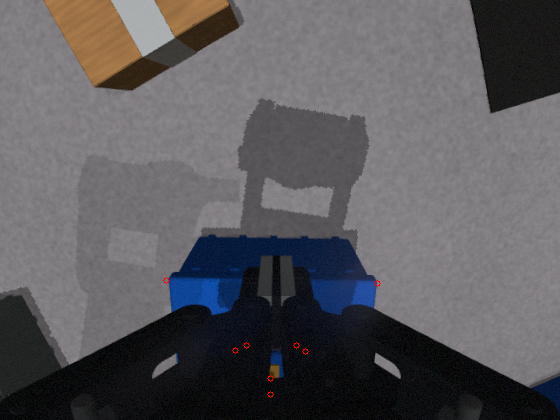

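The wrist view shows the projected case corners at (166,280) and (377,283), within about 5 px of the real ones. The fingers are behind the hasp and aligned, so I'll descend and sweep forward.

step_arm(rows=[[0,-0.02,0.33,0,0,0.02,-1],[0,-0.02,0.33,0,0,0.02,-1],[-0.2,-0.02,0.33,0,0,0.02,-1],[-0.3,-0.02,0.33,0,0,0.02,-1],[-0.4,-0.02,0.33,0,0,0.02,-1],[-0.5,-0.02,0.33,0,0,0.02,-1],[-0.6,-0.02,0.33,0,0,0.02,-1],[-0.7,-0.02,0.33,0,0,0.02,-1],[-0.8,-0.02,0.33,0,0,0.02,-1],[-0.9,-0.02,0.33,0,0,0.02,-1],[-0.9,-0.02,0.33,0,0,0.02,-1]])

```text
clock: 3.65
ee_pos: [0.4566, -0.1911, 0.1672]
ee_rot: [0.001, 0.977, -0.212, 0.001]
ft_force: [0.8, -0.5, 0.1]
finger_gap: 0.0001
finger_force: 0.0
```

```bash
python3 -c "
from h import *
mv((-.05,0,.21),(-.07,0,.2))
cv2.imwrite('pics/s2.png',np.hstack([cv2.resize(robot.grab_frame('scene')[130:330,60:320],None,fx=1.6,fy=1.6),cv2.resize(robot.grab_frame('top')[130:330,290:490],None,fx=1.6,fy=1.6)]))"
```

```text
now case -0.0493 0.0009 0.1672 F [ 0.8 -0.5  0.1] t 3.65
(-0.05, 0, 0.21) [-0.003  0.005 -0.214] [ 0.001 -0.003  0.003]
(-0.07, 0, 0.2) [-0.103  0.004 -0.164] [ 0.001 -0.003  0.003]
```

View pics/s2.png

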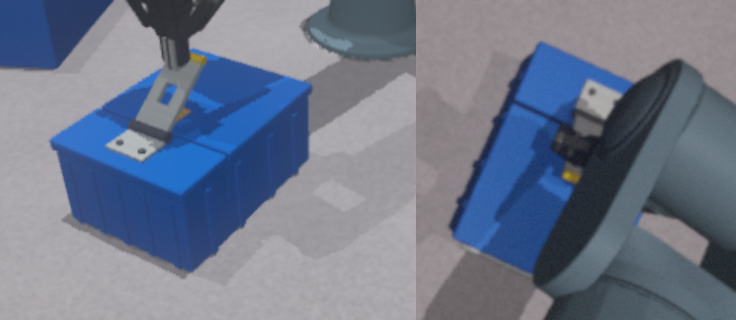

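In the crop the hasp is at about 40°, resting on the fingertips, with the slot in line with the catch. The fingers are about 4 mm to the -y side. I'll lift, shift to the plain zone and press down.

step_arm(rows=[[0,-0.01,-0.18,0,0,0,-1],[-0.09,-0.02,-0.18,0,0,0,-1],[-0.1,-0.02,-0.1,0,0,0,-1],[-0.1,-0.02,0,0,0,0,-1],[-0.1,-0.02,0.07,0,0,0,-1],[-0.1,-0.02,0.13,0,0,0,-1],[-0.1,-0.02,0.18,0,0,0,-1],[-0.1,-0.02,0.21,0,0,0,-1],[-0.1,-0.02,0.22,0,0,0,-1]])

```text
clock: 4.88
ee_pos: [0.4398, -0.1788, 0.121]
ee_rot: [-0.0, 0.977, -0.213, -0.0]
ft_force: [-0.2, -0.1, -0.4]
finger_gap: 0.0002
finger_force: 0.2
```

```bash
python3 -c "
from h import *
mv((-.07,0.004,.119),(-.07,0.004,.118))"
```

```text
now case -0.0696 0.0051 0.121 F [-0.2 -0.1 -0.4] t 4.875
(-0.07, 0.004, 0.119) [-0.002  0.005  0.01 ] [-0.     0.     0.003]
(-0.07, 0.004, 0.118) [-0.002  0.005  0.015] [-0.     0.     0.003]
```

step_arm(rows=[[0,0,0.01,0,0,0,-1],[0,0,0.01,0,0,0,-1],[0,0,-0.2,0,0,0,-1],[0,0,-0.5,0,0,0,-1],[0.3,0.5,-0.7,0,0,0,-1],[0.3,0.8,-0.7,0,0,0,-1],[0.3,1,-0.7,0,0,0,-1],[0.3,1,-0.7,0,0,0,-1],[0.3,1,-0.7,0,0,0,-1]])

```text
clock: 6.0
ee_pos: [0.4107, -0.3875, 0.2616]
ee_rot: [0.0, 0.977, -0.214, 0.0]
ft_force: [0.1, 0.1, 1.0]
finger_gap: 0.0002
finger_force: 0.0
```

```bash
python3 -c "
from h import *
mv()
cv2.imwrite('pics/s3.png',np.hstack([cv2.resize(robot.grab_frame('scene')[130:330,60:320],None,fx=1.6,fy=1.6),cv2.resize(robot.grab_frame('top')[130:330,290:490],None,fx=1.6,fy=1.6)]))"
```

```text
now case -0.009 -0.1967 0.2616 F [0.1 0.1 1. ] t 6.0
```

View pics/s3.png

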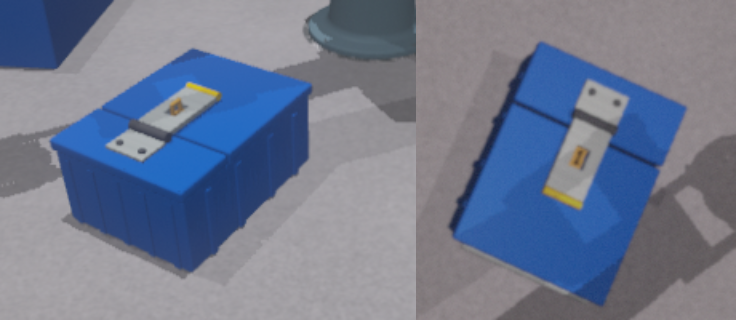

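The hasp lies flat with the catch standing through its slot, at crop pixel (175,107) in the scene view, and the robot is clear. I'll hand it in.

```bash
python3 -c "
from station import robot
print(robot.job_done())"
```

```text
the job is handed in; nothing more can be done
None
```

The blue case's hasp lies flat over its catch, the arm never went near the grey case, and the job was handed in after about 6 s of robot time (no verdict was returned).

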